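# Sort stripped coffee-machine parts into pinned stacking trays

## Task

Sort the parts stripped from the coffee machine: put both brass fittings into the blue tray, then stack the orange tray squarely on the blue one with all four corner pins fully home in their sockets, and have the two black knobs finish in the orange tray, one on each side of its handle. Leave the steel dosing cup, the filter basket and the red screwdriver where they are.

Things in the scene. Friction and masses are not known exactly. Their poses are not given: they have to be found in the camera images.
- hex_fitting: Origin at the centre of its underside, z up. Brass hex fitting standing upright, 34 mm tall: hexagonal foot 30 mm across its corners and 14 mm high, above it a round stem 16 mm in diameter up to the top. Loose, about 0.09 kg. Belongs in the blue tray.
- round_fitting: Origin at the centre of its underside, z up. Brass round bush standing upright, 34 mm tall: round flange foot 34 mm in diameter and 10 mm high, above it a round stem 22 mm in diameter with a dark bore at the top. Loose, about 0.11 kg. Belongs in the blue tray.
- silver_knob: Origin at the centre of its underside, z up. Black round control knob, 38 mm in diameter, 26 mm high, with a silver disc and a small white mark on top. Loose, about 0.04 kg. Belongs in the orange tray.
- red_knob: Origin at the centre of its underside, z up. Black round control knob, 34 mm in diameter, 26 mm high, with a red disc and a small white mark on top. Loose, about 0.04 kg. Belongs in the orange tray.
- blue_tray: Origin at the centre of its underside, z up. Blue open tray fixed to the bench, left or right: 120 mm along x, 200 along y, 45 high; walls and floor 5 mm. In each corner a 26 mm square post, as high as the walls, has a chamfered square socket 13 mm wide, 14 deep in its top, centred at x = +-47, y = +-87 mm.
- orange_tray: Orange tray, loose, 120 mm (x) by 200 (y), 0.25 kg. Origin: centre, level with pin tips. 4 pins, 9 mm thick tapering to 5, 10 long, at x +-47, y +-87, fit the blue sockets either way round; stacked, origin is 35 mm above the blue one's. Floor z 10 to 15, 5 mm walls up to z 36. Handle over the middle: black bar 60 mm (x) by 12 (y), z 50 to 66, on posts at x +-25.
- dosing_cup: Origin at the centre of its underside, z up. Open steel cup 56 mm in diameter and 50 mm high, loose among the parts; to be left alone.
- filter_basket: Origin at the centre of its underside, z up. Open dark steel filter basket 60 mm across the rim and 24 mm high, loose among the parts; to be left alone.
- screwdriver: Red-handled screwdriver, 190 mm long, lying along its x axis crosswise beyond the parts, origin under it within its length; loose, to be left alone.
There are look-alikes about, which are no part of the job. What is shaped like the round_fitting but pink or turquoise is not meant.

How it is judged:
On the way, in this order (a step that is already met when the one before it is completed fails the run):
1. both brass fittings lie in the blue tray, which is still open (x of hex_fitting in the frame of blue_tray between -0.055 and 0.055 m and y of hex_fitting in the frame of blue_tray between -0.095 and 0.095 m and z of hex_fitting in the frame of blue_tray between -0.002 and 0.03 m and x of round_fitting in the frame of blue_tray between -0.055 and 0.055 m and y of round_fitting in the frame of blue_tray between -0.095 and 0.095 m and z of round_fitting in the frame of blue_tray between -0.002 and 0.03 m and horizontal distance between orange_tray and blue_tray above 0.1 m), for 0.2 s.
2. the orange tray is stacked on the blue tray with its pins home, the fittings inside (x of hex_fitting in the frame of blue_tray between -0.055 and 0.055 m and y of hex_fitting in the frame of blue_tray between -0.095 and 0.095 m and z of hex_fitting in the frame of blue_tray between -0.002 and 0.03 m and x of round_fitting in the frame of blue_tray between -0.055 and 0.055 m and y of round_fitting in the frame of blue_tray between -0.095 and 0.095 m and z of round_fitting in the frame of blue_tray between -0.002 and 0.03 m and z of orange_tray in the frame of blue_tray below 0.039 m and horizontal distance between orange_tray and blue_tray below 0.006 m and angle between the y axis of orange_tray and the y axis of blue_tray, either way round below 0.05 rad and angle between orange_tray's own z axis and vertical below 0.04 rad), for 0.2 s.
At the end, for the whole second after the job is handed in: Brass fittings inside the blue tray; orange tray seated on it (origin under 39 mm above the blue one's, within 6 mm sideways, 0.05 rad parallel, 0.04 rad tilt); knobs on the orange floor, one each side of the handle, over 6 mm from its midline; all at rest (under 20 mm/s) (all of step 2 and x of silver_knob in the frame of orange_tray between -0.055 and 0.055 m and y of silver_knob in the frame of orange_tray between -0.095 and 0.095 m and z of silver_knob in the frame of orange_tray between 0.005 and 0.036 m and x of red_knob in the frame of orange_tray between -0.055 and 0.055 m and y of red_knob in the frame of orange_tray between -0.095 and 0.095 m and z of red_knob in the frame of orange_tray between 0.005 and 0.036 m and ((y of silver_knob in the frame of orange_tray above 0.006 m and y of red_knob in the frame of orange_tray below -0.006 m) or (y of red_knob in the frame of orange_tray above 0.006 m and y of silver_knob in the frame of orange_tray below -0.006 m)) and linear speed of each of hex_fitting, round_fitting, silver_knob, red_knob, orange_tray below 0.02 m/s); the robot touches nothing.
It fails at once if the dosing cup is moved more than 40 mm (distance of dosing_cup from where it was at the start of the episode above 0.04 m).
It fails at once if the filter basket is moved more than 40 mm (distance of filter_basket from where it was at the start of the episode above 0.04 m).
It fails at once if the screwdriver is moved more than 40 mm (distance of screwdriver from where it was at the start of the episode above 0.04 m).
It also fails if it takes over 128 s, if anything falls off the work surface, if the arm or the gripper's body presses on something with over 40 N, if the wrist force passes 120 N, or if a joint passes its speed limit or range.

## Robot

A 6-joint arm with a two-finger parallel gripper is mounted at the origin on the work surface. World frame = base frame: x ahead of the robot, y to its left, z up, the work surface at z = 0. Lengths are in m, angles in rad, forces in N, time in s.
With the tool pointing down it reaches from about 0.35 to 0.875 m from the base axis. Payload 4.2 kg.
Tool frame: the origin (TCP) lies midway between the tips of the shut fingers; the grasp point (between the pads) lies env.pinch_z behind it (env.pinch_z is the distance from the TCP to the grasp point, in m); z points along the fingers, y is the line along which they close (so a half turn about z gives the same grasp; the last joint's range is limited). The gripper opens to 85 mm and grips with 20 to 120 N. Pads are 22 mm wide; open, the fingers measure 114 mm over their backs; the gripper's body (76 mm by 85 mm) begins 54 mm behind the grasp point. The pads swing forward as they close: fully open they stand 13 mm farther back than shut.
Start: joints at [-0.998, 0.385, 0.008, 0, -1.194, -0.259], TCP at [0.193, -0.594, 0.231] pointing down, gripper open.
Joint ranges: [-3.14, 3.14], [-1.21, 2.06], [-1.07, 1.41], [-3.16, 2.05], [-2.99, -0.16], [-3.1, 3.1]. Speed limits (rad/s): [2.79, 2.79, 3.14, 3.14, 3.14, 3.14].

## Interface

Orientations are given as a rotation vector (axis times angle).
In Python, from station import get_obs, eyes, order, env gives the robot as it stands.
- The arm moves only by the tool jog_arm, never from a script. Its argument "motion" is a list of rows, each an object of numbers: "x", "y", "z": the shift along the tool's x, y, z in units of 2 cm (1.0 is 2 cm); "turn": the turn about the tool's z in units of 5 degrees (1.0 is 5 degrees). A call has 1 to 20 rows; each row shifts and turns the commanded pose from where the row before left it, along the tool's axes as they then stand; what a row does not reach is not made up. A row lasts 1/8 s, in which the tool goes at most 62.5 mm and 10.7 degrees, less where a joint would pass 70% of its speed; a pose out of reach is approached as far as the arm can. A call with a number of a shift or a turn outside -1 to 1 is refused whole. A call with a gripper value outside its range is refused whole. "jaw" is the opening, from 0 (shut) to 1 (fully open), set as the call begins (left out, the last holds). The fingers move at their own pace and stop on an object; "squeeze" is the grip in N (left out, the last holds). Time passes only in rows, so rows that do not move let the fingers close. It gives the time, the measured TCP pose, the force, the opening and the grip force at its end, in the units of the state.
- get_obs(): the state, without advancing time (a new reading comes with each control period).
- eyes.read_camera(name): name is "side" or "top"; returns (picture, depth): 480x640x3 uint8, red, green, blue; 480x640 float32, m along the optical axis (not along the pixel's ray), 0 where there is no reading.
- eyes.camera_info(name): a dict with "intrinsics" (3x3 intrinsics, pixels), "view" (4x4, takes a point from world to camera coordinates). Camera axes: x right, y up, looking along -z (the intrinsics and any distortion apply to the point x, -y, -z); pixel columns grow to the right and rows downward; lengths in m; the calibration is good to about 2 mm. A picture is of the moment at which its call begins. camera_info takes no time and is no camera call.
- order.sign_off(): hands the job in; it is judged then, once.
The state is a dict: "time_s": time; "joint_positions": joint angles; "qvel": joint speeds; "effort": joint torques, N m; "tool_pos": TCP position; "ee_rot": TCP orientation; "wrist_force": force on the tool from outside, world axes, zero at the start; "wrist_torque": the same for the moment, N m; "finger_gap": finger opening in m; "grasp_force": force on a finger pad.
Only numpy, scipy, OpenCV 4.12 (cv2) and the standard library are available. Lean on these libraries where they do the work, as an engineer would, in place of code of your own. Each camera call takes 0.05 s, during which the arm holds its last target. There are 200 camera calls.

## Working session

There is one attempt and no reset: what is moved stays moved. The work goes in short steps, Python scripts to look and compute and a tool call to move; the robot and the scene stay as the last step left them, time stands still between calls to the robot, and variables do not carry over. Pictures are saved under pics/ and viewed, at most 14 in all, crops included, and the job is handed in when it is done.

Besides the shell and the picture viewer there is one more tool, called after ">>>" as name([rows], argument=value, ...), one row to a line, values as JSON. jog_arm: Moves the arm, as the interface text tells. Its arguments: {"type":"object","properties":{"motion":{"type":"array"},"jaw":{"type":"number"},"squeeze":{"type":"number"}},"required":["motion"]}

```bash
ls; mkdir -p pics
cat > h.py <<'E'
import numpy as np, cv2
from station import get_obs, eyes, order, env
def grab(n,f=None):
    p,d=eyes.read_camera(n)
    if f: cv2.imwrite('pics/'+f,cv2.cvtColor(p,cv2.COLOR_RGB2BGR))
    return p,d
def cam(n):
    i=eyes.camera_info(n); return np.array(i['intrinsics']),np.array(i['view']),i
def ray(n,u,v,z):
    K,V,_=cam(n); a=np.linalg.inv(K)@[u,v,1]; R=V[:3,:3]; c=-R.T@V[:3,3]
    d=R.T@np.array([a[0],-a[1],-a[2]]); return c+d*(z-c[2])/d[2]
def cloud(n,d):
    K,V,_=cam(n); v,u=np.mgrid[:480,:640]; a=np.linalg.inv(K)@np.stack([u.ravel(),v.ravel(),np.ones(u.size)])
    q=a*d.ravel(); q[1]*=-1;q[2]*=-1; R=V[:3,:3]
    return (R.T@(q-V[:3,3:4])).T.reshape(480,640,3)
E
python3 - <<'E'
from h import *
for n in('top','side'):
    p,d=grab(n,n+'0.png'); K,V,i=cam(n); print(n,K.round(1).tolist(),V.round(3).tolist(),[k for k in i]); np.savez(n+'0.npz',p=p,d=d)
o=get_obs(); print(o, env.pinch_z)
E
```

```text
pics
top [[463.5, 0.0, 325.0], [0.0, 463.5, 245.8], [0.0, 0.0, 1.0]] [[0.029, -0.999, -0.016, -0.015], [0.989, 0.026, 0.149, -0.612], [-0.148, -0.02, 0.989, -0.762], [0.0, 0.0, 0.0, 1.0]] ['intrinsics', 'view']
side [[438.6, 0.0, 327.2], [0.0, 438.6, 241.3], [0.0, 0.0, 1.0]] [[-0.741, -0.671, 0.009, 0.47], [0.399, -0.43, 0.81, -0.285], [-0.54, 0.604, 0.586, -0.471], [0.0, 0.0, 0.0, 1.0]] ['intrinsics', 'view']
{'time_s': 0.1, 'joint_positions': array([-9.98421062e-01,  3.85496877e-01,  6.76177473e-03, -4.37812466e-04,
       -1.19397737e+00, -2.58597687e-01]), 'qvel': array([-0.00049319, -0.00196877,  0.00122379,  0.00139454, -0.00039984,
       -0.00059696]), 'effort': array([-8.20102050e-04, -3.93319559e+01,  1.88930708e+01,  4.19800356e+00,
       -2.57509637e-03,  1.15143393e-05]), 'tool_pos': array([ 0.19276732, -0.59398869,  0.23031987]), 'ee_rot': array([ 4.90547767e-01, -3.10265019e+00, -3.01141798e-03]), 'wrist_force': array([0.386343  , 0.96282789, 0.48719907]), 'wrist_torque': array([ 0.0157608 ,  0.00503627, -0.01866663]), 'grasp_force': 0.0, 'finger_gap': 0.08529840606639189} 0.0187
```

View pics/top0.png

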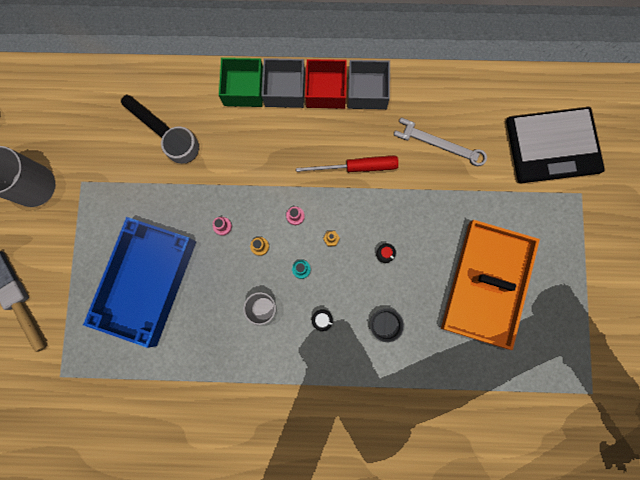

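View pics/side0.png

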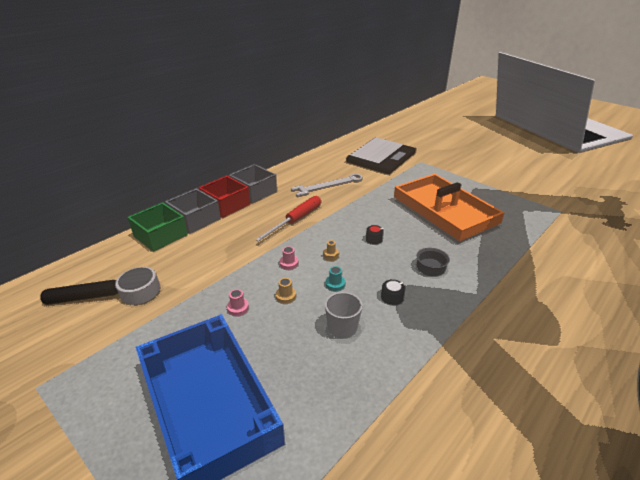

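Candidates (top view): round_fitting is the brass one at (259,246). Its look-alikes are pink at (222,226), pink at (295,215) and turquoise at (301,268). hex_fitting is the small brass one at (332,238). red_knob is at (385,252), silver_knob at (321,320), and the dark filter basket at (386,323). The blue tray is at (140,283) and the orange tray at (491,284).

```bash
cat > m.py <<'E'
from h import *
def masks(p):
    h=cv2.cvtColor(p,cv2.COLOR_RGB2HSV); H,S,V=[h[...,i].astype(int) for i in range(3)]
    return dict(blue=(H>105)&(H<130)&(S>150)&(V>40), orange=(H>=8)&(H<=17)&(S>180)&(V>60), brass=(H>14)&(H<24)&(S>120)&(V>70))
def rim(n,p,d,col,z0,z1=None):
    P=cloud(n,d); m=masks(p)[col]&(abs(P[...,2]-z0)<0.006)
    c,_=cv2.findContours(m.astype(np.uint8),cv2.RETR_EXTERNAL,cv2.CHAIN_APPROX_NONE)
    pts=np.concatenate([k for k in c if len(k)>30])[:,0]
    w=np.array([ray(n,u,v,z0)[:2] for u,v in pts]).astype(np.float32)
    (c,(a,b),an)=cv2.minAreaRect(w)
    bx=cv2.boxPoints((c,(a,b),an)); e=[bx[1]-bx[0],bx[2]-bx[1]]; e=max(e,key=np.linalg.norm)
    return np.array(c),(a,b),np.degrees(np.arctan2(e[1],e[0]))%180
def disc(n,p,d,u,v,z,r=20,dz=.006):
    P=cloud(n,d); m=np.zeros((480,640),np.uint8); m[v-r:v+r,u-r:u+r]=1
    m&=((abs(P[...,2]-z)<dz)).astype(np.uint8)
    ys,xs=np.nonzero(m); 
    if len(xs)<4: return None
    w=np.array([ray(n,a,b,z)[:2] for a,b in zip(xs,ys)]).astype(np.float32)
    c,rr=cv2.minEnclosingCircle(w); return np.array(c).round(4),round(rr*2e3,1),w.mean(0).round(4),len(xs)
E
python3 - <<'E'
from m import *
T=dict(round=(259,244,.034),hex=(332,237,.034),red=(385,252,.026),silver=(321,320,.026),cup=(261,307,.05),bask=(386,323,.024),pinkA=(222,225,.034),pinkB=(295,214,.034),turq=(301,267,.034))
S=dict(round=(286,285,.034),hex=(331,244,.034),red=(375,232,.026),silver=(393,287,.026),cup=(343,302,.05),bask=(432,256,.024))
for n,L in(('top',T),('side',S)):
    z=np.load(n+'0.npz'); p,d=z['p'],z['d']
    for k,(u,v,h) in L.items(): print(n,k,disc(n,p,d,u,v,h,20))
    print('blue',rim(n,p,d,'blue',.045)); print('orange',rim(n,p,d,'orange',.036))
z=np.load('top0.npz');p=z['p'];P=cloud('top',z['d'])
m=(P[...,2]>.045)&(P[...,2]<.08); m[:,:440]=0;m[:220]=0;m[350:]=0;m[:,545:]=0
w=P[m][:,:2].astype(np.float32); print('handle',len(w),cv2.minAreaRect(w),np.percentile(P[m][:,2],[50,95]))
cv2.imwrite('pics/c.png',cv2.cvtColor(cv2.resize(p[190:350,190:430],None,fx=3.3,fy=3.3,interpolation=cv2.INTER_CUBIC),cv2.COLOR_RGB2BGR))
E
```

```text
top round (array([0.6145, 0.1223]), 21.9, array([0.6144, 0.1223], dtype=float32), 118)
top hex (array([ 0.6319, -0.0084]), 16.3, array([ 0.6318, -0.0084], dtype=float32), 62)
top red (array([ 0.6066, -0.1071]), 33.8, array([ 0.6066, -0.1072], dtype=float32), 272)
top silver (array([0.4847, 0.0034]), 37.7, array([0.4847, 0.0037], dtype=float32), 369)
top cup (array([0.5016, 0.1107]), 55.3, array([0.5017, 0.1127], dtype=float32), 203)
top bask (array([ 0.4791, -0.1094]), 59.0, array([ 0.479 , -0.1098], dtype=float32), 303)
top pinkA (array([0.6504, 0.1931]), 22.3, array([0.6503, 0.1932], dtype=float32), 117)
top pinkB (array([0.6731, 0.0592]), 22.5, array([0.6728, 0.0593], dtype=float32), 117)
top turq (array([0.5745, 0.0448]), 21.6, array([0.5743, 0.0446], dtype=float32), 117)
blue (array([0.5419389 , 0.32637921]), (0.12224698066711426, 0.19862064719200134), np.float32(163.2111))
orange (array([ 0.55583984, -0.28832293]), (0.12045364826917648, 0.19889865815639496), np.float32(164.69862))
side round (array([0.6124, 0.1263]), 28.1, array([0.6121, 0.1256], dtype=float32), 126)
side hex (array([ 0.6298, -0.0053]), 22.5, array([ 0.6298, -0.0054], dtype=float32), 56)
side red (array([ 0.6046, -0.1019]), 40.6, array([ 0.6032, -0.1026], dtype=float32), 162)Traceback (most recent call last):
  File "<stdin>", line 6, in <module>
  File "m.py", line 18, in disc
    w=np.array([ray(n,a,b,z)[:2] for a,b in zip(xs,ys)]).astype(np.float32)
                ~~~^^^^^^^^^
  File "h.py", line 10, in ray
    K,V,_=cam(n); a=np.linalg.inv(K)@[u,v,1]; R=V[:3,:3]; c=-R.T@V[:3,3]
          ~~~^^^
  File "h.py", line 8, in cam
    i=eyes.camera_info(n); return np.array(i['intrinsics']),np.array(i['view']),i
ValueError: time passes only in moves, steps and waits
```

```bash
sed -i 's/^def cam(n):/import functools\n@functools.lru_cache\ndef cam(n):/' h.py
python3 - <<'E'
from m import *
z=np.load('side0.npz'); 
print('blue',rim('side',z['p'],z['d'],'blue',.045)); print('orange',rim('side',z['p'],z['d'],'orange',.036))
z=np.load('top0.npz');p=z['p'];P=cloud('top',z['d'])
m=(P[...,2]>.045)&(P[...,2]<.08); m[:,:440]=0;m[:220]=0;m[350:]=0;m[:,545:]=0
w=P[m][:,:2].astype(np.float32); print('handle',len(w),cv2.minAreaRect(w),np.percentile(P[m][:,2],[50,95]))
cv2.imwrite('pics/c.png',cv2.cvtColor(cv2.resize(p[190:350,190:430],None,fx=3.3,fy=3.3,interpolation=cv2.INTER_CUBIC),cv2.COLOR_RGB2BGR))
from scipy.spatial.transform import Rotation as R
print(R.from_rotvec(get_obs()['ee_rot']).as_matrix().round(3),get_obs()['time_s'])
E
```

```text
blue (array([0.54106987, 0.32899088]), (0.11908355355262756, 0.20367595553398132), np.float32(163.09695))
orange (array([ 0.55216789, -0.28650671]), (0.11900811642408371, 0.20247089862823486), np.float32(164.51921))
handle 319 ((0.5564101934432983, -0.2892826795578003), (0.06092992424964905, 0.012389838695526123), 74.26016998291016) [0.06433083 0.06695514]
[[-0.951 -0.308 -0.001]
 [-0.309  0.951  0.002]
 [ 0.     0.002 -1.   ]] 0.1
```

View pics/c.png

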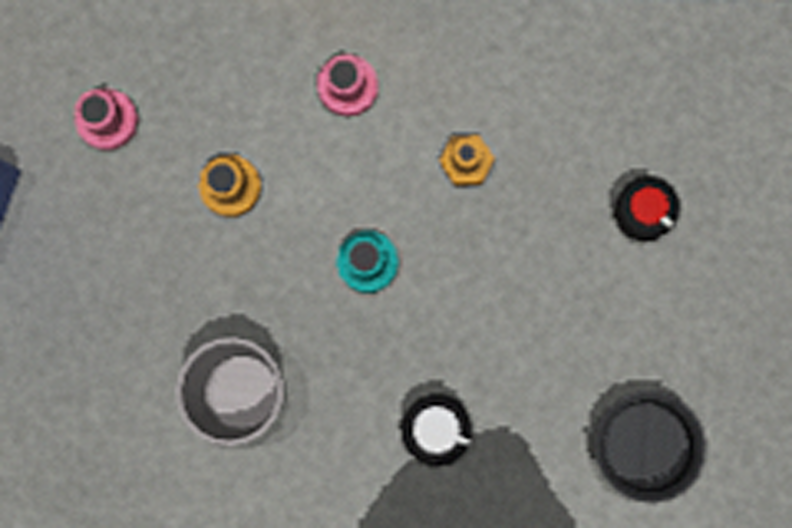

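The crop confirms the choice: brass round fitting at crop (228,185), brass hex at (467,160). The pink and turquoise parts are clearly different.

>>> jog_arm([
  {"turn": -1},
  {"turn": -1},
  {"turn": -1},
  {"turn": -1},
  {"turn": -1},
  {"turn": -1},
  {"turn": -1},
  {"turn": -1},
  {"turn": -1},
  {"turn": -1},
  {"turn": -1},
  {"turn": -0.3},
  {"x": -1, "y": -0.26},
  {"x": -1, "y": -0.26},
  {"x": -1, "y": -0.26},
  {"x": -1, "y": -0.26},
  {"x": -1, "y": -0.26},
  {"x": -1, "y": -0.26},
  {"x": -1, "y": -0.26},
  {"x": -1, "y": -0.26},
], jaw=0.6, squeeze=60)

```text
invalid input
```

```bash
cat > go.py <<'E'
import sys
from h import *
from scipy.spatial.transform import Rotation as R
o=get_obs(); M=R.from_rotvec(o['ee_rot']).as_matrix(); p=o['tool_pos']
print('t',round(o['time_s'],2),'tcp',p.round(4),'yang',round(np.degrees(np.arctan2(M[1,1],M[0,1])),2),'tilt',M[:2,2].round(4),'gap',round(o['finger_gap'],4),'F',round(o['grasp_force'],1),'W',o['wrist_force'].round(1))
if len(sys.argv)>3:
    t=np.array([float(a) for a in sys.argv[1:4]]); print('units',(M.T@(t-p)/.02).round(2))
E
python3 go.py .6145 .1223 .08
```

```text
t 0.1 tcp [ 0.1928 -0.594   0.2303] yang 107.97 tilt [-0.0007  0.0018] gap 0.0853 F 0.0 W [0.4 1.  0.5]
units [-31.11  27.55   7.57]
```

>>> jog_arm([
  {"x": 0, "y": 0, "z": 0, "turn": -1},
  {"x": 0, "y": 0, "z": 0, "turn": -1},
  {"x": 0, "y": 0, "z": 0, "turn": -1},
  {"x": 0, "y": 0, "z": 0, "turn": -1},
  {"x": 0, "y": 0, "z": 0, "turn": -1},
  {"x": 0, "y": 0, "z": 0, "turn": -1},
  {"x": 0, "y": 0, "z": 0, "turn": -1},
  {"x": 0, "y": 0, "z": 0, "turn": -1},
  {"x": 0, "y": 0, "z": 0, "turn": -1},
  {"x": 0, "y": 0, "z": 0, "turn": -1},
  {"x": 0, "y": 0, "z": 0, "turn": -1},
  {"x": 0, "y": 0, "z": 0, "turn": -0.3},
  {"x": -1, "y": -0.26, "z": 0, "turn": 0},
  {"x": -1, "y": -0.26, "z": 0, "turn": 0},
  {"x": -1, "y": -0.26, "z": 0, "turn": 0},
  {"x": -1, "y": -0.26, "z": 0, "turn": 0},
], jaw=0.6, squeeze=60)

```text
time_s: 2.1
tool_pos: [0.2353, -0.5214, 0.2316]
ee_rot: [-1.902, 2.5, -0.001]
wrist_force: [-0.4, 0.3, -0.2]
finger_gap: 0.0511
grasp_force: 0.0
```

```bash
python3 go.py .6145 .1223 .08
```

```text
t 2.1 tcp [ 0.2353 -0.5214  0.2316] yang 164.51 tilt [ 0.0003 -0.0003] gap 0.0511 F 0.0 W [-0.4  0.3 -0.2]
units [-36.08  -9.68   7.58]
```

>>> jog_arm([
  {"x": -1, "y": -0.27, "z": 0.2, "turn": 0},
  {"x": -1, "y": -0.27, "z": 0.2, "turn": 0},
  {"x": -1, "y": -0.27, "z": 0.2, "turn": 0},
  {"x": -1, "y": -0.27, "z": 0.2, "turn": 0},
  {"x": -1, "y": -0.27, "z": 0.2, "turn": 0},
  {"x": -1, "y": -0.27, "z": 0.2, "turn": 0},
  {"x": -1, "y": -0.27, "z": 0.2, "turn": 0},
  {"x": -1, "y": -0.27, "z": 0.2, "turn": 0},
  {"x": -1, "y": -0.27, "z": 0.2, "turn": 0},
  {"x": -1, "y": -0.27, "z": 0.2, "turn": 0},
  {"x": -1, "y": -0.27, "z": 0.2, "turn": 0},
  {"x": -1, "y": -0.27, "z": 0.2, "turn": 0},
  {"x": -1, "y": -0.27, "z": 0.2, "turn": 0},
  {"x": -1, "y": -0.27, "z": 0.2, "turn": 0},
  {"x": -1, "y": -0.27, "z": 0.2, "turn": 0},
  {"x": -1, "y": -0.27, "z": 0.2, "turn": 0},
  {"x": -1, "y": -0.27, "z": 0.2, "turn": 0},
  {"x": -1, "y": -0.27, "z": 0.2, "turn": 0},
  {"x": -1, "y": -0.27, "z": 0.2, "turn": 0},
  {"x": -1, "y": -0.27, "z": 0.2, "turn": 0},
])

```text
time_s: 4.6
tool_pos: [0.4455, -0.1652, 0.151]
ee_rot: [1.901, -2.501, -0.0]
wrist_force: [0.2, 0.4, -0.6]
finger_gap: 0.051
grasp_force: 0.0
```

>>> jog_arm([
  {"x": -1, "y": -0.27, "z": 0.2, "turn": 0},
  {"x": -1, "y": -0.27, "z": 0.2, "turn": 0},
  {"x": -1, "y": -0.27, "z": 0.2, "turn": 0},
  {"x": -1, "y": -0.27, "z": 0.2, "turn": 0},
  {"x": -1, "y": -0.27, "z": 0.2, "turn": 0},
  {"x": -1, "y": -0.27, "z": 0.2, "turn": 0},
  {"x": -1, "y": -0.27, "z": 0.2, "turn": 0},
  {"x": -1, "y": -0.27, "z": 0.2, "turn": 0},
  {"x": -1, "y": -0.27, "z": 0.2, "turn": 0},
  {"x": -1, "y": -0.27, "z": 0.2, "turn": 0},
  {"x": -1, "y": -0.27, "z": 0.2, "turn": 0},
  {"x": -1, "y": -0.27, "z": 0.2, "turn": 0},
  {"x": -1, "y": -0.27, "z": 0.2, "turn": 0},
  {"x": -1, "y": -0.27, "z": 0.2, "turn": 0},
  {"x": -1, "y": -0.27, "z": 0.2, "turn": 0},
  {"x": 0, "y": 0, "z": 0, "turn": 0},
  {"x": 0, "y": 0, "z": 0, "turn": 0},
])

```text
time_s: 6.72
tool_pos: [0.6036, 0.1009, 0.0911]
ee_rot: [1.901, -2.501, -0.0]
wrist_force: [-0.2, 0.6, -0.0]
finger_gap: 0.0511
grasp_force: 0.0
```

```bash
python3 go.py .6145 .1223 .012
```

```text
t 6.72 tcp [0.6036 0.1009 0.0911] yang 164.47 tilt [-0.0006 -0.0002] gap 0.0511 F 0.0 W [-0.2  0.6 -0. ]
units [-1.18 -0.24  3.96]
```

>>> jog_arm([
  {"x": -0.6, "y": -0.12, "z": 0.4, "turn": 0},
  {"x": -0.58, "y": -0.12, "z": 0.6, "turn": 0},
  {"x": 0, "y": 0, "z": 1, "turn": 0},
  {"x": 0, "y": 0, "z": 1, "turn": 0},
  {"x": 0, "y": 0, "z": 0.6, "turn": 0},
  {"x": 0, "y": 0, "z": 0.36, "turn": 0},
  {"x": 0, "y": 0, "z": 0, "turn": 0},
])

```text
time_s: 7.6
tool_pos: [0.6147, 0.1224, 0.0117]
ee_rot: [1.901, -2.501, -0.0]
wrist_force: [1.0, 0.4, 0.4]
finger_gap: 0.0512
grasp_force: 0.0
```

>>> jog_arm([
  {"x": 0, "y": 0, "z": 0, "turn": 0},
  {"x": 0, "y": 0, "z": 0, "turn": 0},
  {"x": 0, "y": 0, "z": 0, "turn": 0},
  {"x": 0, "y": 0, "z": 0, "turn": 0},
  {"x": 0, "y": 0, "z": 0, "turn": 0},
], jaw=0)

```text
time_s: 8.22
tool_pos: [0.6153, 0.1226, 0.0131]
ee_rot: [-1.901, 2.5, -0.001]
wrist_force: [-1.6, 0.4, 4.9]
finger_gap: 0.0188
grasp_force: 58.9
```

```bash
python3 go.py .6145 .1223 .012
```

```text
t 8.22 tcp [0.6153 0.1226 0.0131] yang 164.5 tilt [0.0015 0.0005] gap 0.0188 F 58.9 W [-1.6  0.4  4.9]
units [0.03 0.04 0.06]
```

>>> jog_arm([
  {"x": 0, "y": 0, "z": -1, "turn": 0},
  {"x": 0, "y": 0, "z": -1, "turn": 0},
  {"x": 0, "y": 0, "z": -1, "turn": 0},
  {"x": -0.88, "y": 0.44, "z": -0.6, "turn": 0},
  {"x": -0.88, "y": 0.44, "z": -0.4, "turn": 0},
  {"x": -0.88, "y": 0.44, "z": 0, "turn": 0},
  {"x": -0.88, "y": 0.44, "z": 0, "turn": 0},
  {"x": -0.88, "y": 0.44, "z": 0, "turn": 0},
  {"x": -0.88, "y": 0.44, "z": 0, "turn": 0},
  {"x": -0.88, "y": 0.44, "z": 0, "turn": 0},
  {"x": -0.88, "y": 0.44, "z": 0, "turn": 0},
  {"x": -0.88, "y": 0.44, "z": 0, "turn": 0},
  {"x": -0.88, "y": 0.44, "z": 0, "turn": 0},
  {"x": 0, "y": 0, "z": 0, "turn": 0},
  {"x": 0, "y": 0, "z": 0, "turn": 0},
])

```text
time_s: 10.1
tool_pos: [0.5769, 0.3154, 0.092]
ee_rot: [1.901, -2.501, 0.0]
wrist_force: [0.3, -0.1, -2.1]
finger_gap: 0.019
grasp_force: 58.7
```

```bash
python3 go.py .578 .316 .019; python3 -c "
from h import *
grab('top','t1.png')"
```

```text
t 10.1 tcp [0.5769 0.3154 0.092 ] yang 164.48 tilt [-0.0004 -0.0004] gap 0.019 F 58.7 W [ 0.3 -0.1 -2.1]
units [-0.04 -0.05  3.65]
```

View pics/t1.png

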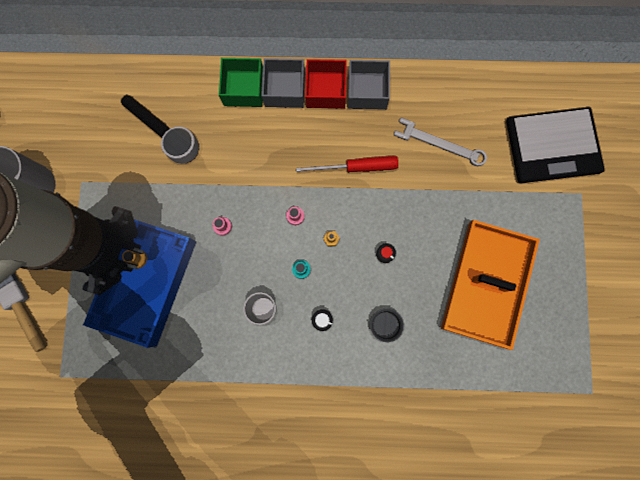

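The brass bush is in the gripper, at (133,258) over the blue tray. Lowering it now.

>>> jog_arm([
  {"x": 0, "y": 0, "z": 1, "turn": 0},
  {"x": 0, "y": 0, "z": 1, "turn": 0},
  {"x": 0, "y": 0, "z": 1, "turn": 0},
  {"x": 0, "y": 0, "z": 0.4, "turn": 0},
  {"x": 0, "y": 0, "z": 0.25, "turn": 0},
  {"x": 0, "y": 0, "z": 0, "turn": 0},
])

```text
time_s: 10.9
tool_pos: [0.5773, 0.3155, 0.0194]
ee_rot: [-1.901, 2.501, -0.0]
wrist_force: [-0.0, -0.1, -1.1]
finger_gap: 0.0189
grasp_force: 58.7
```

>>> jog_arm([
  {"x": 0, "y": 0, "z": 0, "turn": 0},
  {"x": 0, "y": 0, "z": 0, "turn": 0},
  {"x": 0, "y": 0, "z": 0, "turn": 0},
  {"x": 0, "y": 0, "z": -1, "turn": 0},
  {"x": 0, "y": 0, "z": -1, "turn": 0},
  {"x": 0, "y": 0, "z": -1, "turn": 0},
  {"x": 0, "y": 0, "z": -0.6, "turn": 0},
  {"x": 0, "y": 0, "z": 0, "turn": 0},
], jaw=0.5)

```text
time_s: 11.9
tool_pos: [0.5774, 0.3159, 0.0921]
ee_rot: [-1.9, 2.499, 0.0]
wrist_force: [0.8, -0.4, -0.5]
finger_gap: 0.0425
grasp_force: 0.0
```

```bash
python3 go.py .6319 -.0084 .09
```

```text
t 11.9 tcp [0.5774 0.3159 0.0921] yang 164.48 tilt [0.0016 0.0014] gap 0.0425 F 0.0 W [ 0.8 -0.4 -0.5]
units [14.9  -6.96  0.09]
```

>>> jog_arm([
  {"x": 0.993, "y": -0.464, "z": 0, "turn": 0},
  {"x": 0.993, "y": -0.464, "z": 0, "turn": 0},
  {"x": 0.993, "y": -0.464, "z": 0, "turn": 0},
  {"x": 0.993, "y": -0.464, "z": 0, "turn": 0},
  {"x": 0.993, "y": -0.464, "z": 0, "turn": 0},
  {"x": 0.993, "y": -0.464, "z": 0, "turn": 0},
  {"x": 0.993, "y": -0.464, "z": 0, "turn": 0},
  {"x": 0.993, "y": -0.464, "z": 0, "turn": 0},
  {"x": 0.993, "y": -0.464, "z": 0, "turn": 0},
  {"x": 0.993, "y": -0.464, "z": 0, "turn": 0},
  {"x": 0.993, "y": -0.464, "z": 0, "turn": 0},
  {"x": 0.993, "y": -0.464, "z": 0, "turn": 0},
  {"x": 0.993, "y": -0.464, "z": 0, "turn": 0},
  {"x": 0.993, "y": -0.464, "z": 0, "turn": 0},
  {"x": 0.993, "y": -0.464, "z": 0, "turn": 0},
  {"x": 0, "y": 0, "z": 0, "turn": 0},
  {"x": 0, "y": 0, "z": 0, "turn": 0},
])

```text
time_s: 14.02
tool_pos: [0.6315, -0.0089, 0.0911]
ee_rot: [-1.901, 2.501, 0.0]
wrist_force: [0.4, -0.1, 0.4]
finger_gap: 0.0428
grasp_force: 0.0
```

```bash
python3 go.py .6319 -.0084 .0155
python3 - <<'E'
from m import *
p,d=grab('top')
P=cloud('top',d); m=masks(p)['brass'].astype(np.uint8); m[:200]=0;m[350:]=0;m[:,:80]=0;m[:,350:]=0
n,l,s,c=cv2.connectedComponentsWithStats(m)
for i in range(1,n):
    if s[i,4]>8: print(s[i],P[l==i].mean(0).round(3),P[l==i][:,2].max().round(3))
E
```

```text
t 14.03 tcp [ 0.6315 -0.0089  0.0911] yang 164.47 tilt [0.     0.0001] gap 0.0428 F 0.0 W [ 0.4 -0.1  0.4]
units [-0.03 -0.01  3.78]
```

```bash
python3 -c "
from h import *
p,d=grab('top'); q,_=grab('side')
a=cv2.resize(p[180:380,60:360],None,fx=2.6,fy=2.6)[:520]; 
cv2.imwrite('pics/t2.png',a[...,::-1])"
```

```text
(no output)
```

View pics/t2.png

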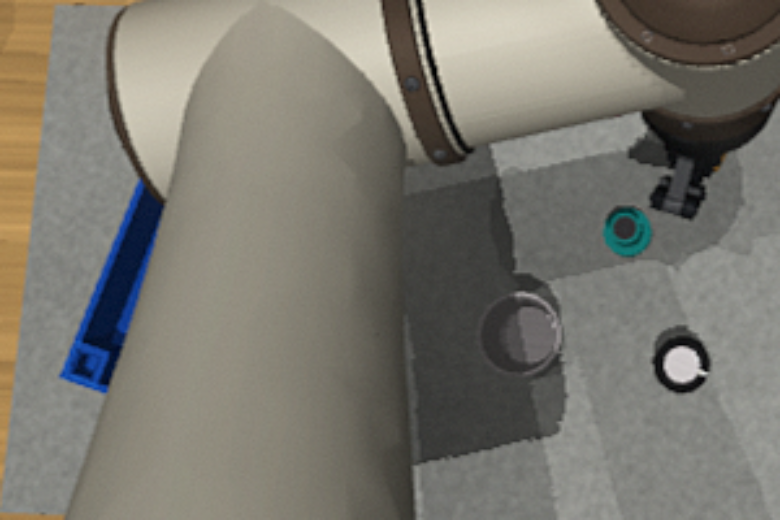

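The arm hides the blue tray here, with the gripper over the hex at crop (690,190). I'll go on and check the bush later.

>>> jog_arm([
  {"x": 0, "y": 0, "z": 1, "turn": 0},
  {"x": 0, "y": 0, "z": 1, "turn": 0},
  {"x": 0, "y": 0, "z": 1, "turn": 0},
  {"x": 0, "y": 0, "z": 0.5, "turn": 0},
  {"x": 0, "y": 0, "z": 0.28, "turn": 0},
  {"x": 0, "y": 0, "z": 0, "turn": 0},
])

```text
time_s: 14.92
tool_pos: [0.6316, -0.0086, 0.0156]
ee_rot: [-1.902, 2.501, -0.0]
wrist_force: [0.1, 0.4, -0.2]
finger_gap: 0.0427
grasp_force: 0.0
```

>>> jog_arm([
  {"x": 0, "y": 0, "z": 0, "turn": 0},
  {"x": 0, "y": 0, "z": 0, "turn": 0},
  {"x": 0, "y": 0, "z": 0, "turn": 0},
  {"x": 0, "y": 0, "z": 0, "turn": 0},
  {"x": 0, "y": 0, "z": 0, "turn": 0},
], jaw=0)

```text
time_s: 15.55
tool_pos: [0.6321, -0.0086, 0.0164]
ee_rot: [-1.901, 2.5, -0.001]
wrist_force: [-0.6, 0.1, 5.4]
finger_gap: 0.0137
grasp_force: 58.8
```

```bash
python3 go.py .505 .338 .0155
```

```text
t 15.55 tcp [ 0.6321 -0.0086  0.0164] yang 164.5 tilt [0.0015 0.0001] gap 0.0137 F 58.8 W [-0.6  0.1  5.4]
units [-15.    10.75   0.04]
```

>>> jog_arm([
  {"x": 0, "y": 0, "z": -1, "turn": 0},
  {"x": 0, "y": 0, "z": -1, "turn": 0},
  {"x": 0, "y": 0, "z": -1, "turn": 0},
  {"x": -1, "y": 0.717, "z": -0.6, "turn": 0},
  {"x": -1, "y": 0.717, "z": -0.4, "turn": 0},
  {"x": -1, "y": 0.717, "z": 0, "turn": 0},
  {"x": -1, "y": 0.717, "z": 0, "turn": 0},
  {"x": -1, "y": 0.717, "z": 0, "turn": 0},
  {"x": -1, "y": 0.717, "z": 0, "turn": 0},
  {"x": -1, "y": 0.717, "z": 0, "turn": 0},
  {"x": -1, "y": 0.717, "z": 0, "turn": 0},
  {"x": -1, "y": 0.717, "z": 0, "turn": 0},
  {"x": -1, "y": 0.717, "z": 0, "turn": 0},
  {"x": -1, "y": 0.717, "z": 0, "turn": 0},
  {"x": -1, "y": 0.717, "z": 0, "turn": 0},
  {"x": -1, "y": 0.717, "z": 0, "turn": 0},
  {"x": -1, "y": 0.717, "z": 0, "turn": 0},
  {"x": -1, "y": 0.717, "z": 0, "turn": 0},
  {"x": 0, "y": 0, "z": 0, "turn": 0},
  {"x": 0, "y": 0, "z": 0, "turn": 0},
])

```text
time_s: 18.05
tool_pos: [0.5042, 0.3376, 0.0951]
ee_rot: [1.9, -2.5, 0.0]
wrist_force: [-0.3, 0.7, -1.0]
finger_gap: 0.0135
grasp_force: 58.7
```

```bash
python3 go.py .505 .338 .0225
python3 - <<'E'
from m import *
p,d=grab('top'); np.savez('t3.npz',p=p,d=d)
cv2.imwrite('pics/t3.png',cv2.resize(p[190:370,60:300],None,fx=3,fy=3)[...,::-1])
E
```

```text
t 18.05 tcp [0.5042 0.3376 0.0951] yang 164.47 tilt [-0.0008 -0.0007] gap 0.0135 F 58.7 W [-0.3  0.7 -1. ]
units [-0.03 -0.03  3.63]
```

View pics/t3.png

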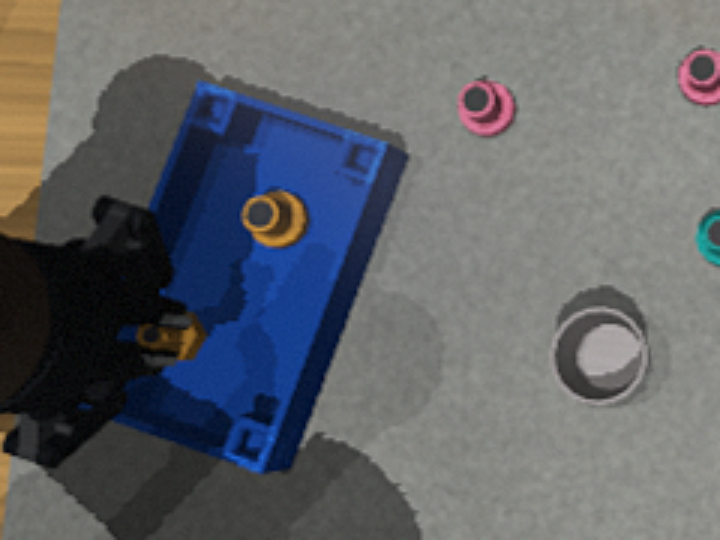

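The bush stands upright in the tray at crop (272,218), and the hex is held at crop (175,340). Lowering the hex.

>>> jog_arm([
  {"x": 0, "y": 0, "z": 1, "turn": 0},
  {"x": 0, "y": 0, "z": 1, "turn": 0},
  {"x": 0, "y": 0, "z": 1, "turn": 0},
  {"x": 0, "y": 0, "z": 0.4, "turn": 0},
  {"x": 0, "y": 0, "z": 0.23, "turn": 0},
  {"x": 0, "y": 0, "z": 0, "turn": 0},
])

```text
time_s: 18.85
tool_pos: [0.5047, 0.3379, 0.0232]
ee_rot: [-1.901, 2.501, -0.0]
wrist_force: [-0.1, 0.1, -0.6]
finger_gap: 0.0134
grasp_force: 58.7
```

>>> jog_arm([
  {"x": 0, "y": 0, "z": 0, "turn": 0},
  {"x": 0, "y": 0, "z": 0, "turn": 0},
  {"x": 0, "y": 0, "z": 0, "turn": 0},
  {"x": 0, "y": 0, "z": -1, "turn": 0},
  {"x": 0, "y": 0, "z": -1, "turn": 0},
  {"x": 0, "y": 0, "z": -1, "turn": 0},
  {"x": 0, "y": 0, "z": -1, "turn": 0},
  {"x": 0, "y": 0, "z": -1, "turn": 0},
  {"x": 0, "y": 0, "z": 0, "turn": 0},
], jaw=0.5)

```text
time_s: 19.98
tool_pos: [0.5053, 0.3387, 0.1247]
ee_rot: [-1.899, 2.498, 0.001]
wrist_force: [0.7, -0.2, -0.2]
finger_gap: 0.0424
grasp_force: 0.0
```

```bash
python3 go.py .556 -.2885 .12
```

```text
t 19.98 tcp [0.5053 0.3387 0.1247] yang 164.49 tilt [0.003 0.003] gap 0.0424 F 0.0 W [ 0.7 -0.2 -0.2]
units [ 29.54 -10.83   0.15]
```

>>> jog_arm([
  {"x": 0.985, "y": -0.361, "z": 0, "turn": 0},
  {"x": 0.985, "y": -0.361, "z": 0, "turn": 0},
  {"x": 0.985, "y": -0.361, "z": 0, "turn": 0},
  {"x": 0.985, "y": -0.361, "z": 0, "turn": 0},
  {"x": 0.985, "y": -0.361, "z": 0, "turn": 0},
  {"x": 0.985, "y": -0.361, "z": 0, "turn": 0},
  {"x": 0.985, "y": -0.361, "z": 0, "turn": 0},
  {"x": 0.985, "y": -0.361, "z": 0, "turn": 0},
  {"x": 0.985, "y": -0.361, "z": 0, "turn": 0},
  {"x": 0.985, "y": -0.361, "z": 0, "turn": 0},
  {"x": 0.985, "y": -0.361, "z": 0, "turn": 0},
  {"x": 0.985, "y": -0.361, "z": 0, "turn": 0},
  {"x": 0.985, "y": -0.361, "z": 0, "turn": 0},
  {"x": 0.985, "y": -0.361, "z": 0, "turn": 0},
  {"x": 0.985, "y": -0.361, "z": 0, "turn": 0},
  {"x": 0.985, "y": -0.361, "z": 0, "turn": 0},
  {"x": 0.985, "y": -0.361, "z": 0, "turn": 0},
  {"x": 0.985, "y": -0.361, "z": 0, "turn": 0},
  {"x": 0.985, "y": -0.361, "z": 0, "turn": 0},
  {"x": 0.985, "y": -0.361, "z": 0, "turn": 0},
])

```text
time_s: 22.48
tool_pos: [0.538, -0.0818, 0.1229]
ee_rot: [1.901, -2.501, -0.0]
wrist_force: [0.3, -0.1, 0.5]
finger_gap: 0.0423
grasp_force: 0.0
```

>>> jog_arm([
  {"x": 0.985, "y": -0.361, "z": 0, "turn": 0},
  {"x": 0.985, "y": -0.361, "z": 0, "turn": 0},
  {"x": 0.985, "y": -0.361, "z": 0, "turn": 0},
  {"x": 0.985, "y": -0.361, "z": 0, "turn": 0},
  {"x": 0.985, "y": -0.361, "z": 0, "turn": 0},
  {"x": 0.985, "y": -0.361, "z": 0, "turn": 0},
  {"x": 0.985, "y": -0.361, "z": 0, "turn": 0},
  {"x": 0.985, "y": -0.361, "z": 0, "turn": 0},
  {"x": 0.985, "y": -0.361, "z": 0, "turn": 0},
  {"x": 0.985, "y": -0.361, "z": 0, "turn": 0},
  {"x": 0, "y": 0, "z": 0, "turn": 0},
  {"x": 0, "y": 0, "z": 0, "turn": 0},
])

```text
time_s: 23.98
tool_pos: [0.5549, -0.2895, 0.1227]
ee_rot: [1.901, -2.501, -0.001]
wrist_force: [0.3, 0.9, 0.0]
finger_gap: 0.0421
grasp_force: 0.0
```

```bash
python3 go.py .556 -.2885 .039
python3 - <<'E'
from m import *
for n in('top','side'):
    p,d=grab(n); P=cloud(n,d); m=masks(p)['brass'].astype(np.uint8); m[P[...,1]<.2]=0; m[P[...,1]>.45]=0
    k,l,s,c=cv2.connectedComponentsWithStats(m)
    for i in range(1,k):
        if s[i,4]>8: print(n,s[i],P[l==i].mean(0).round(3),P[l==i][:,2].max().round(3))
    if n=='top': print(rim(n,p,d,'blue',.045))
E
```

```text
t 23.98 tcp [ 0.5549 -0.2895  0.1227] yang 164.47 tilt [-0.0004  0.0003] gap 0.0421 F 0.0 W [0.3 0.9 0. ]
units [-0.06 -0.04  4.19]
top [   92    54   139   131 14088] [ 0.86   0.33  -0.001] 0.03
top [141 254  21  18 194] [0.576 0.311 0.021] 0.042
top [126 295  18  15 162] [0.505 0.335 0.024] 0.04
top [   60   378   151   102 14080] [ 0.285  0.326 -0.001] 0.004
(array([0.54191369, 0.32630792]), (0.1223866268992424, 0.1986067146062851), np.float32(163.19858))
side [186 358  26  32 310] [0.572 0.318 0.021] 0.041
side [206 404  24  31 297] [0.502 0.34  0.023] 0.041
```

>>> jog_arm([
  {"x": -0.06, "y": -0.04, "z": 0.5, "turn": 0},
  {"x": 0, "y": 0, "z": 1, "turn": 0},
  {"x": 0, "y": 0, "z": 1, "turn": 0},
  {"x": 0, "y": 0, "z": 1, "turn": 0},
  {"x": 0, "y": 0, "z": 0.7, "turn": 0},
  {"x": 0, "y": 0, "z": 0, "turn": 0},
])

```text
time_s: 24.82
tool_pos: [0.5553, -0.2881, 0.0375]
ee_rot: [1.9, -2.499, -0.004]
wrist_force: [0.1, -0.3, -0.0]
finger_gap: 0.0427
grasp_force: 0.0
```

>>> jog_arm([
  {"x": 0, "y": 0, "z": 0, "turn": 0},
  {"x": 0, "y": 0, "z": 0, "turn": 0},
  {"x": 0, "y": 0, "z": 0, "turn": 0},
  {"x": 0, "y": 0, "z": 0, "turn": 0},
  {"x": 0, "y": 0, "z": 0, "turn": 0},
  {"x": 0, "y": 0, "z": 0, "turn": 0},
], jaw=0, squeeze=90)

```text
time_s: 25.58
tool_pos: [0.5568, -0.2888, 0.04]
ee_rot: [-1.901, 2.5, -0.002]
wrist_force: [0.2, 0.9, 6.0]
finger_gap: 0.0103
grasp_force: 88.4
```

>>> jog_arm([
  {"x": 0, "y": 0, "z": -0.5, "turn": 0},
  {"x": 0, "y": 0, "z": -1, "turn": 0},
  {"x": 0, "y": 0, "z": -1, "turn": 0},
  {"x": 0, "y": 0, "z": -1, "turn": 0},
  {"x": 0, "y": 0, "z": -0.6, "turn": 0},
  {"x": 0, "y": 0, "z": 0, "turn": 0},
])

```text
time_s: 26.32
tool_pos: [0.5564, -0.2886, 0.1215]
ee_rot: [-1.9, 2.5, -0.001]
wrist_force: [0.8, -0.1, -1.9]
finger_gap: 0.0109
grasp_force: 88.0
```

```bash
python3 go.py .5417 .3268 .13
python3 - <<'E'
from m import *
p,d=grab('top'); P=cloud('top',d); m=masks(p)['orange']; z=P[m][:,2]; print(np.percentile(z,[5,50,95,99]))
print(rim('top',p,d,'orange',.036+.08))
E
```

```text
t 26.32 tcp [ 0.5564 -0.2886  0.1215] yang 164.47 tilt [ 0.0013 -0.0001] gap 0.0109 F 88.0 W [ 0.8 -0.1 -1.9]
units [-29.45   8.94  -0.43]
[0.09279473 0.10207229 0.11800149 0.51534973]
(array([ 0.48380476, -0.32631898]), (0.013596292585134506, 0.07953421026468277), np.float32(159.64459))
```

>>> jog_arm([
  {"x": -0.4, "y": 0.12, "z": 0, "turn": 0},
  {"x": -0.7, "y": 0.21, "z": 0, "turn": 0},
  {"x": -0.98, "y": 0.3, "z": 0, "turn": 0},
  {"x": -0.98, "y": 0.3, "z": 0, "turn": 0},
  {"x": -0.98, "y": 0.3, "z": 0, "turn": 0},
  {"x": -0.98, "y": 0.3, "z": 0, "turn": 0},
  {"x": -0.98, "y": 0.3, "z": 0, "turn": 0},
  {"x": -0.98, "y": 0.3, "z": 0, "turn": 0},
  {"x": -0.98, "y": 0.3, "z": 0, "turn": 0},
  {"x": -0.98, "y": 0.3, "z": 0, "turn": 0},
  {"x": -0.98, "y": 0.3, "z": 0, "turn": 0},
  {"x": -0.98, "y": 0.3, "z": 0, "turn": 0},
  {"x": -0.98, "y": 0.3, "z": 0, "turn": 0},
  {"x": -0.98, "y": 0.3, "z": 0, "turn": 0},
  {"x": -0.98, "y": 0.3, "z": 0, "turn": 0},
  {"x": -0.98, "y": 0.3, "z": 0, "turn": 0},
  {"x": -0.98, "y": 0.3, "z": 0, "turn": 0},
  {"x": -0.98, "y": 0.3, "z": 0, "turn": 0},
  {"x": -0.98, "y": 0.3, "z": 0, "turn": 0},
  {"x": -0.98, "y": 0.3, "z": 0, "turn": 0},
])

```text
time_s: 28.88
tool_pos: [0.5459, 0.1046, 0.1209]
ee_rot: [1.901, -2.501, 0.0]
wrist_force: [1.0, 0.2, -2.1]
finger_gap: 0.0104
grasp_force: 88.0
```

>>> jog_arm([
  {"x": -0.98, "y": 0.3, "z": 0, "turn": 0},
  {"x": -0.98, "y": 0.3, "z": 0, "turn": 0},
  {"x": -0.98, "y": 0.3, "z": 0, "turn": 0},
  {"x": -0.98, "y": 0.3, "z": 0, "turn": 0},
  {"x": -0.98, "y": 0.3, "z": 0, "turn": 0},
  {"x": -0.98, "y": 0.3, "z": 0, "turn": 0},
  {"x": -0.98, "y": 0.3, "z": 0, "turn": 0},
  {"x": -0.98, "y": 0.3, "z": 0, "turn": 0},
  {"x": -0.98, "y": 0.3, "z": 0, "turn": 0},
  {"x": -0.7, "y": 0.2, "z": 0, "turn": 0},
  {"x": -0.3, "y": 0.1, "z": 0, "turn": 0.26},
  {"x": 0, "y": 0, "z": 0, "turn": 0},
  {"x": 0, "y": 0, "z": 0, "turn": 0},
  {"x": 0, "y": 0, "z": 0, "turn": 0},
])

```text
time_s: 30.62
tool_pos: [0.5408, 0.3079, 0.121]
ee_rot: [1.872, -2.523, 0.0]
wrist_force: [1.2, -0.9, -2.4]
finger_gap: 0.0097
grasp_force: 88.0
```

```bash
python3 go.py .5417 .3268 .09
python3 - <<'E'
from m import *
p,d=grab('top','t4.png'); q,e=grab('side','s4.png'); np.savez('t4.npz',p=p,d=d,q=q,e=e)
a=cv2.resize(p[190:390,50:290],None,fx=1.7,fy=1.7); b=cv2.resize(q[280:480,90:330],None,fx=1.6,fy=1.7)
cv2.imwrite('pics/ts4.png',np.hstack([a,b])[...,::-1]); print(a.shape,b.shape)
E
```

```text
t 30.62 tcp [0.5408 0.3079 0.121 ] yang 163.14 tilt [-0.0001 -0.0001] gap 0.0097 F 88.0 W [ 1.2 -0.9 -2.4]
units [-0.92  0.23  1.55]
(340, 408, 3) (340, 384, 3)
```

View pics/ts4.png

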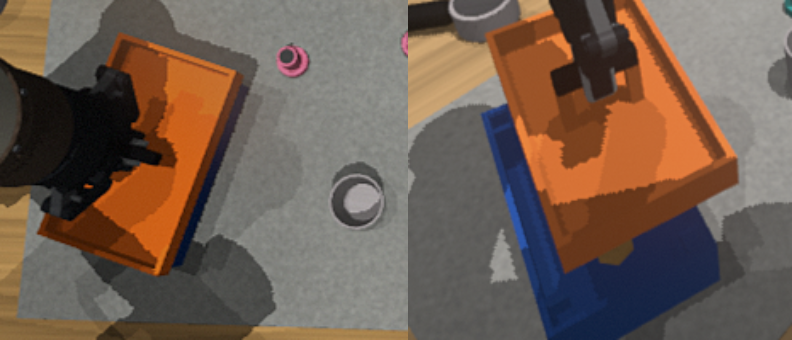

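>>> jog_arm([
  {"x": -0.5, "y": 0.12, "z": 0.3, "turn": 0},
  {"x": -0.42, "y": 0.11, "z": 0.3, "turn": 0},
  {"x": 0, "y": 0, "z": 0.1, "turn": 0},
  {"x": 0, "y": 0, "z": 0, "turn": 0},
  {"x": 0, "y": 0, "z": 0, "turn": 0},
])

```text
time_s: 31.35
tool_pos: [0.5417, 0.3274, 0.107]
ee_rot: [-1.873, 2.523, -0.0]
wrist_force: [0.1, -0.2, -1.9]
finger_gap: 0.0103
grasp_force: 88.0
```

```bash
cat > tr.py <<'E'
from m import *
o=get_obs(); tz=o['tool_pos'][2]-.040; zr=tz+.036
p,d=grab('top'); P=cloud('top',d)
m=masks(p)['orange']&(abs(P[...,2]-zr)<.012)&(P[...,1]>.15)
q=P[m]; A=np.c_[q[:,:2]-[.54,.327],np.ones(len(q))]; s,*_=np.linalg.lstsq(A,q[:,2],rcond=None); print('rim z',zr.round(4),q[:,2].mean().round(4),'slope',s.round(4),len(q))
def lines(mask,z,C,ang):
    v,u=np.nonzero(mask); w=np.array([ray('top',a,b,z)[:2] for a,b in zip(u,v)])-C
    a=np.radians(ang); ey=np.array([np.cos(a),np.sin(a)]); ex=np.array([ey[1],-ey[0]])
    X,Y=w@ex,w@ey; out={}
    for nm,a1,a2,lo,hi in(('+x',X,Y,-.07,.09),('-x',-X,Y,-.09,.09),('+y',Y,X,-.045,.05),('-y',-Y,X,-.045,.05)):
        b=np.round((a2-lo)/.004).astype(int); k=[]
        for i in range(int((hi-lo)/.004)):
            j=b==i
            if j.sum(): t=a1[j].argmax(); k.append((a2[j][t],a1[j].max()))
        k=np.array(k); 
        if len(k)<5: continue
        med=np.median(k[:,1]); g=abs(k[:,1]-med)<.004
        if g.sum()<5: continue
        f=np.polyfit(k[g,0],k[g,1],1); out[nm]=(round(np.mean(k[g,1])*1e3,2),round(np.degrees(f[0]),2),int(g.sum()))
    return out
C=np.array([.5417,.3268])
print('orange',lines(m,zr,C,163.15))
z=np.load('top0.npz'); P0=cloud('top',z['d']); mb=masks(z['p'])['blue']&(abs(P0[...,2]-.045)<.006)
print('blue',lines(mb,.045,C,163.15))
mo=masks(z['p'])['orange']&(abs(P0[...,2]-.036)<.006); print('orange0',lines(mo,.036,np.array([.556,-.2885]),164.47))
E
python3 tr.py; python3 go.py .5417 .3268 .079
```

```text
rim z 0.103 0.1005 slope [ 0.0023 -0.001   0.1005] 1303
orange {'+x': (np.float64(-56.62), np.float64(-0.02), 28), '-x': (np.float64(64.62), np.float64(1.15), 41), '+y': (np.float64(98.99), np.float64(-0.04), 23), '-y': (np.float64(99.17), np.float64(-0.07), 23)}
blue {'+x': (np.float64(60.4), np.float64(-0.04), 40), '-x': (np.float64(59.88), np.float64(0.76), 45), '+y': (np.float64(98.55), np.float64(0.02), 23), '-y': (np.float64(98.99), np.float64(-0.02), 23)}
orange0 {'+x': (np.float64(59.67), np.float64(0.02), 37), '-x': (np.float64(59.14), np.float64(0.32), 45), '+y': (np.float64(99.13), np.float64(-0.05), 23), '-y': (np.float64(98.74), np.float64(0.04), 23)}
t 31.4 tcp [0.5417 0.3274 0.1071] yang 163.17 tilt [0.0003 0.0002] gap 0.0106 F 87.9 W [-0.2 -0.2 -2.3]
units [ 0.03 -0.01  1.41]
```

```bash
cat >> tr.py <<'E'
print('--- tight')
for nm,pp,PP,col,zz,c0,an in(('orange',p,P,'orange',zr,C,163.15),('blue',z['p'],P0,'blue',.045,C,163.15),('orange0',z['p'],P0,'orange',.036,np.array([.556,-.2885]),164.47)):
    mm=masks(pp)[col]; h=PP[...,2][mm]; h=h[abs(h-zz)<.008]; hist,e=np.histogram(h,32); pk=e[hist.argmax()]
    zq=PP[...,2]; mm&=(zq>pk-.0025)&(zq<pk+.004)&(PP[...,1]>.15 if zz!=.036 else True)
    print(nm,'peak',pk.round(4),lines(mm,zz,c0,an))
E
python3 tr.py|sed -n '/tight/,$p'
```

```text
--- tight
orange peak 0.1016 {'+x': (np.float64(-56.67), np.float64(0.01), 32), '-x': (np.float64(61.79), np.float64(0.4), 45), '+y': (np.float64(98.92), np.float64(-0.06), 23), '-y': (np.float64(99.19), np.float64(-0.02), 23)}
blue peak 0.0442 {'+x': (np.float64(60.35), np.float64(-0.09), 40), '-x': (np.float64(59.29), np.float64(0.43), 45), '+y': (np.float64(98.49), np.float64(0.08), 23), '-y': (np.float64(98.99), np.float64(-0.02), 23)}
orange0 peak 0.0349 {'+x': (np.float64(59.06), np.float64(0.01), 40), '-x': (np.float64(59.09), np.float64(0.34), 45), '+y': (np.float64(98.99), np.float64(-0.04), 23), '-y': (np.float64(98.68), np.float64(-0.04), 23)}
```

>>> jog_arm([
  {"x": -0.05, "y": 0, "z": 0.4, "turn": 0},
  {"x": 0, "y": 0, "z": 0.4, "turn": 0},
  {"x": 0, "y": 0, "z": 0.2, "turn": 0},
  {"x": 0, "y": 0, "z": 0.2, "turn": 0},
  {"x": 0, "y": 0, "z": 0, "turn": 0},
])

```text
time_s: 32.08
tool_pos: [0.5418, 0.3283, 0.0825]
ee_rot: [1.872, -2.522, 0.0]
wrist_force: [0.4, -0.2, -1.8]
finger_gap: 0.0104
grasp_force: 87.9
```

```bash
python3 tr.py|sed -n '/tight/,$p'; python3 go.py .5417 .3268 .075
```

```text
--- tight
orange peak 0.0773 {'+x': (np.float64(-55.79), np.float64(0.01), 32), '-x': (np.float64(60.91), np.float64(0.34), 45), '+y': (np.float64(99.05), np.float64(-0.16), 23), '-y': (np.float64(98.71), np.float64(0.29), 23)}
blue peak 0.0442 {'+x': (np.float64(60.35), np.float64(-0.09), 40), '-x': (np.float64(59.29), np.float64(0.43), 45), '+y': (np.float64(98.49), np.float64(0.08), 23), '-y': (np.float64(98.99), np.float64(-0.02), 23)}
orange0 peak 0.0349 {'+x': (np.float64(59.06), np.float64(0.01), 40), '-x': (np.float64(59.09), np.float64(0.34), 45), '+y': (np.float64(98.99), np.float64(-0.04), 23), '-y': (np.float64(98.68), np.float64(-0.04), 23)}
t 32.12 tcp [0.542  0.3284 0.0828] yang 163.18 tilt [-0.0001 -0.0002] gap 0.0103 F 87.9 W [ 0.9  0.3 -2.5]
units [ 0.08 -0.01  0.39]
```

>>> jog_arm([
  {"x": -0.03, "y": 0, "z": 0.1, "turn": 0},
  {"x": 0, "y": 0, "z": 0.12, "turn": 0},
  {"x": 0, "y": 0, "z": 0.1, "turn": 0},
  {"x": 0, "y": 0, "z": 0, "turn": 0},
  {"x": 0, "y": 0, "z": 0, "turn": 0},
])

```text
time_s: 32.75
tool_pos: [0.5422, 0.329, 0.0765]
ee_rot: [-1.873, 2.522, -0.0]
wrist_force: [0.7, -0.9, -3.3]
finger_gap: 0.0102
grasp_force: 87.9
```

```bash
python3 tr.py|sed -n '/tight/,/blue/p'; python3 go.py .5417 .3268 .075
```

```text
--- tight
orange peak 0.0715 {'+x': (np.float64(-55.05), np.float64(-0.06), 32), '-x': (np.float64(59.96), np.float64(0.35), 45), '+y': (np.float64(98.99), np.float64(0.08), 23), '-y': (np.float64(98.98), np.float64(-0.11), 23)}
blue peak 0.0442 {'+x': (np.float64(60.35), np.float64(-0.09), 40), '-x': (np.float64(59.29), np.float64(0.43), 45), '+y': (np.float64(98.49), np.float64(0.08), 23), '-y': (np.float64(98.99), np.float64(-0.02), 23)}
t 32.8 tcp [0.5422 0.329  0.0766] yang 163.18 tilt [0.0001 0.0001] gap 0.0104 F 87.9 W [-0.5 -0.6 -2.1]
units [ 0.11 -0.01  0.08]
```

>>> jog_arm([
  {"x": 0, "y": 0, "z": 0.06, "turn": 0},
  {"x": 0, "y": 0, "z": 0.05, "turn": 0},
  {"x": 0, "y": 0, "z": 0, "turn": 0},
  {"x": 0, "y": 0, "z": 0, "turn": 0},
])

```text
time_s: 33.3
tool_pos: [0.5422, 0.3291, 0.0751]
ee_rot: [-1.873, 2.522, -0.0]
wrist_force: [-3.3, -0.1, 4.7]
finger_gap: 0.0108
grasp_force: 88.8
```

```bash
python3 go.py .5417 .3268 .075
```

```text
t 33.3 tcp [0.5422 0.3291 0.0751] yang 163.19 tilt [0.0005 0.0003] gap 0.0108 F 88.8 W [-3.3 -0.1  4.7]
units [ 0.12 -0.01  0.  ]
```

>>> jog_arm([
  {"x": 0, "y": 0, "z": 0, "turn": 0},
  {"x": 0, "y": 0, "z": 0, "turn": 0},
  {"x": 0, "y": 0, "z": 0, "turn": 0},
  {"x": 0, "y": 0, "z": -0.5, "turn": 0},
  {"x": 0, "y": 0, "z": -1, "turn": 0},
  {"x": 0, "y": 0, "z": -1, "turn": 0},
  {"x": 0, "y": 0, "z": -1, "turn": 0},
  {"x": 0, "y": 0, "z": 0, "turn": 0},
], jaw=0.5)

```text
time_s: 34.3
tool_pos: [0.5432, 0.3299, 0.1468]
ee_rot: [-1.87, 2.518, 0.001]
wrist_force: [0.0, 0.8, 0.1]
finger_gap: 0.0426
grasp_force: 0.0
```

```bash
python3 tr.py|sed -n '/tight/,/blue/p'; python3 go.py .6066 -.1071 .14
```

```text
--- tight
orange peak 0.1494 {}
blue peak 0.0442 {'+x': (np.float64(60.35), np.float64(-0.09), 40), '-x': (np.float64(59.29), np.float64(0.43), 45), '+y': (np.float64(98.49), np.float64(0.08), 23), '-y': (np.float64(98.99), np.float64(-0.02), 23)}
t 34.35 tcp [0.5423 0.3293 0.1452] yang 163.17 tilt [0.0013 0.0017] gap 0.0423 F 0.0 W [-0.1 -0.6 -1.1]
units [19.96 -9.39  0.23]
```

>>> jog_arm([
  {"x": 1, "y": -0.47, "z": 0, "turn": 0},
  {"x": 1, "y": -0.47, "z": 0, "turn": 0},
  {"x": 1, "y": -0.47, "z": 0, "turn": 0},
  {"x": 1, "y": -0.47, "z": 0, "turn": 0},
  {"x": 1, "y": -0.47, "z": 0, "turn": 0},
  {"x": 1, "y": -0.47, "z": 0, "turn": 0},
  {"x": 1, "y": -0.47, "z": 0, "turn": 0},
  {"x": 1, "y": -0.47, "z": 0, "turn": 0},
  {"x": 1, "y": -0.47, "z": 0, "turn": 0},
  {"x": 1, "y": -0.47, "z": 0.2, "turn": 0},
  {"x": 1, "y": -0.47, "z": 0.2, "turn": 0},
  {"x": 1, "y": -0.47, "z": 0.2, "turn": 0},
  {"x": 1, "y": -0.47, "z": 0.2, "turn": 0},
  {"x": 1, "y": -0.47, "z": 0.2, "turn": 0},
  {"x": 1, "y": -0.47, "z": 0.2, "turn": 0},
  {"x": 1, "y": -0.47, "z": 0.2, "turn": 0},
  {"x": 1, "y": -0.47, "z": 0.2, "turn": 0},
  {"x": 1, "y": -0.47, "z": 0.2, "turn": 0},
  {"x": 1, "y": -0.47, "z": 0.2, "turn": 0},
  {"x": 1, "y": -0.47, "z": 0.2, "turn": 0},
], jaw=0.65, squeeze=40)

```text
time_s: 36.85
tool_pos: [0.6062, -0.1098, 0.0998]
ee_rot: [1.872, -2.522, -0.0]
wrist_force: [0.1, 0.2, 0.0]
finger_gap: 0.0555
grasp_force: 0.0
```

>>> jog_arm([
  {"x": 0, "y": 0, "z": 0, "turn": 0},
  {"x": 0, "y": 0, "z": 0, "turn": 0},
])

```text
time_s: 37.1
tool_pos: [0.6063, -0.1085, 0.1002]
ee_rot: [1.872, -2.523, -0.0]
wrist_force: [0.2, 0.9, -0.4]
finger_gap: 0.0556
grasp_force: 0.0
```

```bash
python3 go.py .6066 -.1071 .006
python3 - <<'E'
from m import *
p,d=grab('top'); P=cloud('top',d); m=masks(p)['orange']&(abs(P[...,1]-.33)<.15)&(abs(P[...,0]-.54)<.15); print(np.percentile(P[m][:,2],[2,25,50,90,99]),m.sum())
grab('side','s5.png')
E
```

```text
t 37.1 tcp [ 0.6063 -0.1085  0.1002] yang 163.17 tilt [-0.0001  0.0001] gap 0.0556 F 0.0 W [ 0.2  0.9 -0.4]
units [-0.07  0.    4.71]
[0.04649377 0.04857798 0.04976671 0.0694372  0.07231489] 8393
```

View pics/s5.png

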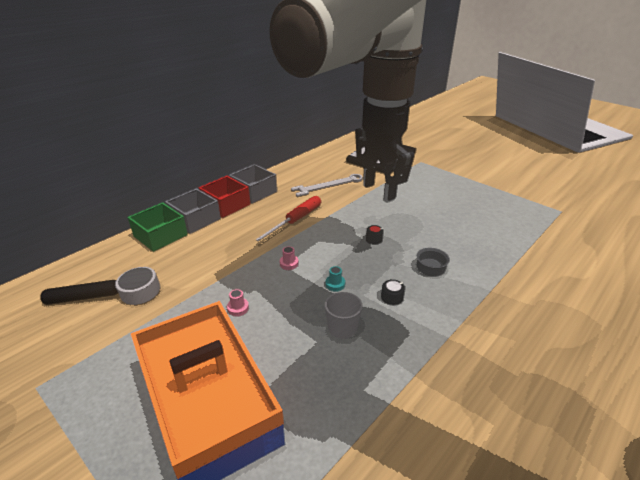

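The orange tray is seated squarely on the blue one at (205,385), with its floor at z 0.050. Red knob next, at (375,233).

>>> jog_arm([
  {"x": -0.06, "y": 0, "z": 0.7, "turn": 0},
  {"x": 0, "y": 0, "z": 1, "turn": 0},
  {"x": 0, "y": 0, "z": 1, "turn": 0},
  {"x": 0, "y": 0, "z": 1, "turn": 0},
  {"x": 0, "y": 0, "z": 0.6, "turn": 0},
  {"x": 0, "y": 0, "z": 0.35, "turn": 0},
  {"x": 0, "y": 0, "z": 0, "turn": 0},
])

```text
time_s: 38.08
tool_pos: [0.6066, -0.1071, 0.007]
ee_rot: [1.873, -2.522, -0.0]
wrist_force: [0.2, -0.3, -0.1]
finger_gap: 0.0557
grasp_force: 0.0
```

>>> jog_arm([
  {"x": 0, "y": 0, "z": 0, "turn": 0},
  {"x": 0, "y": 0, "z": 0, "turn": 0},
  {"x": 0, "y": 0, "z": 0, "turn": 0},
  {"x": 0, "y": 0, "z": 0, "turn": 0},
  {"x": 0, "y": 0, "z": 0, "turn": 0},
], jaw=0)

```text
time_s: 38.7
tool_pos: [0.6074, -0.1072, 0.0083]
ee_rot: [-1.872, 2.521, -0.002]
wrist_force: [-0.3, -0.4, 5.4]
finger_gap: 0.0327
grasp_force: 40.2
```

>>> jog_arm([
  {"x": 0, "y": 0, "z": -1, "turn": 0},
  {"x": 0, "y": 0, "z": -1, "turn": 0},
  {"x": 0, "y": 0, "z": -1, "turn": 0},
  {"x": 0, "y": 0, "z": -1, "turn": 0},
  {"x": 0, "y": 0, "z": -1, "turn": 0},
  {"x": 0, "y": 0, "z": -1, "turn": 0},
  {"x": 0, "y": 0, "z": -0.5, "turn": 0},
])

```text
time_s: 39.58
tool_pos: [0.6067, -0.1071, 0.1379]
ee_rot: [-1.872, 2.522, -0.0]
wrist_force: [0.9, 0.5, -0.2]
finger_gap: 0.0322
grasp_force: 39.9
```

```bash
python3 - <<'E'
import numpy as np
a=np.radians(163.17); ey=np.array([np.cos(a),np.sin(a)])
for s in(.05,-.05): print(s,np.array([.5422,.3285])+s*ey)
E
python3 go.py .590 .314 .14
```

```text
0.05 [0.4943416  0.34297665]
-0.05 [0.5900584  0.31402335]
t 39.58 tcp [ 0.6067 -0.1071  0.1379] yang 163.16 tilt [0.0006 0.0003] gap 0.0322 F 39.9 W [ 0.9  0.5 -0.2]
units [-19.91   6.9   -0.1 ]
```

>>> jog_arm([
  {"x": -0.995, "y": 0.345, "z": 0, "turn": 0},
  {"x": -0.995, "y": 0.345, "z": 0, "turn": 0},
  {"x": -0.995, "y": 0.345, "z": 0, "turn": 0},
  {"x": -0.995, "y": 0.345, "z": 0, "turn": 0},
  {"x": -0.995, "y": 0.345, "z": 0, "turn": 0},
  {"x": -0.995, "y": 0.345, "z": 0, "turn": 0},
  {"x": -0.995, "y": 0.345, "z": 0, "turn": 0},
  {"x": -0.995, "y": 0.345, "z": 0, "turn": 0},
  {"x": -0.995, "y": 0.345, "z": 0, "turn": 0},
  {"x": -0.995, "y": 0.345, "z": 0, "turn": 0},
  {"x": -0.995, "y": 0.345, "z": 0, "turn": 0},
  {"x": -0.995, "y": 0.345, "z": 0, "turn": 0},
  {"x": -0.995, "y": 0.345, "z": 0, "turn": 0},
  {"x": -0.995, "y": 0.345, "z": 0, "turn": 0},
  {"x": -0.995, "y": 0.345, "z": 0, "turn": 0},
  {"x": -0.995, "y": 0.345, "z": 0, "turn": 0},
  {"x": -0.995, "y": 0.345, "z": 0, "turn": 0},
  {"x": -0.995, "y": 0.345, "z": 0, "turn": 0},
  {"x": -0.995, "y": 0.345, "z": 0, "turn": 0},
  {"x": -0.995, "y": 0.345, "z": 0, "turn": 0},
])

```text
time_s: 42.08
tool_pos: [0.5897, 0.3151, 0.1373]
ee_rot: [1.873, -2.522, 0.0]
wrist_force: [-0.2, -0.5, -0.7]
finger_gap: 0.0323
grasp_force: 39.9
```

>>> jog_arm([
  {"x": 0, "y": 0, "z": 0, "turn": 0},
  {"x": 0, "y": 0, "z": 0.5, "turn": 0},
  {"x": 0, "y": 0, "z": 0.5, "turn": 0},
])

```text
time_s: 42.45
tool_pos: [0.5895, 0.313, 0.1164]
ee_rot: [1.871, -2.523, -0.0]
wrist_force: [-0.0, 0.7, 0.1]
finger_gap: 0.0323
grasp_force: 39.9
```

```bash
python3 go.py .590 .314 .0595
```

```text
t 42.45 tcp [0.5895 0.313  0.1164] yang 163.13 tilt [-0.0008 -0.0005] gap 0.0323 F 39.9 W [-0.   0.7  0.1]
units [-0.06 -0.01  2.84]
```

>>> jog_arm([
  {"x": -0.04, "y": 0, "z": 1, "turn": 0},
  {"x": 0, "y": 0, "z": 1, "turn": 0},
  {"x": 0, "y": 0, "z": 0.5, "turn": 0},
  {"x": 0, "y": 0, "z": 0.32, "turn": 0},
  {"x": 0, "y": 0, "z": 0, "turn": 0},
])

```text
time_s: 43.08
tool_pos: [0.59, 0.3143, 0.0607]
ee_rot: [1.872, -2.522, 0.0]
wrist_force: [0.9, 0.0, 0.3]
finger_gap: 0.0322
grasp_force: 39.9
```

>>> jog_arm([
  {"x": 0, "y": 0, "z": 0, "turn": 0},
  {"x": 0, "y": 0, "z": 0, "turn": 0},
  {"x": 0, "y": 0, "z": 0, "turn": 0},
  {"x": 0, "y": 0, "z": -0.6, "turn": 0},
  {"x": 0, "y": 0, "z": -1, "turn": 0},
  {"x": 0, "y": 0, "z": -1, "turn": 0},
  {"x": 0, "y": 0, "z": -1, "turn": 0},
  {"x": 0, "y": 0, "z": -0.5, "turn": 0},
], jaw=0.52)

```text
time_s: 44.08
tool_pos: [0.5906, 0.315, 0.1453]
ee_rot: [-1.871, 2.52, -0.0]
wrist_force: [0.8, 1.1, -0.3]
finger_gap: 0.0444
grasp_force: 0.0
```

```bash
python3 go.py .4847 .0034 .14
```

```text
t 44.08 tcp [0.5906 0.315  0.1453] yang 163.19 tilt [0.0026 0.0019] gap 0.0444 F 0.0 W [ 0.8  1.1 -0.3]
units [16.45  0.57  0.22]
```

>>> jog_arm([
  {"x": 0.97, "y": 0.034, "z": 0, "turn": 0},
  {"x": 0.97, "y": 0.034, "z": 0, "turn": 0},
  {"x": 0.97, "y": 0.034, "z": 0, "turn": 0},
  {"x": 0.97, "y": 0.034, "z": 0, "turn": 0},
  {"x": 0.97, "y": 0.034, "z": 0, "turn": 0},
  {"x": 0.97, "y": 0.034, "z": 0, "turn": 0},
  {"x": 0.97, "y": 0.034, "z": 0, "turn": 0},
  {"x": 0.97, "y": 0.034, "z": 0, "turn": 0},
  {"x": 0.97, "y": 0.034, "z": 0, "turn": 0},
  {"x": 0.97, "y": 0.034, "z": 0, "turn": 0},
  {"x": 0.97, "y": 0.034, "z": 0, "turn": 0},
  {"x": 0.97, "y": 0.034, "z": 0, "turn": 0},
  {"x": 0.97, "y": 0.034, "z": 0, "turn": 0},
  {"x": 0.97, "y": 0.034, "z": 0.3, "turn": 0},
  {"x": 0.97, "y": 0.034, "z": 0.5, "turn": 0},
  {"x": 0.97, "y": 0.034, "z": 0.5, "turn": 0},
  {"x": 0.97, "y": 0.034, "z": 0.5, "turn": 0},
  {"x": 0, "y": 0, "z": 0, "turn": 0},
  {"x": 0, "y": 0, "z": 0, "turn": 0},
], jaw=0.7)

```text
time_s: 46.45
tool_pos: [0.484, 0.0021, 0.107]
ee_rot: [-1.872, 2.522, -0.001]
wrist_force: [0.2, -0.1, 0.4]
finger_gap: 0.0599
grasp_force: 0.0
```

```bash
python3 go.py .4847 .0034 .006
```

```text
t 46.45 tcp [0.484  0.0021 0.107 ] yang 163.18 tilt [0.0008 0.    ] gap 0.0599 F 0.0 W [ 0.2 -0.1  0.4]
units [-0.07 -0.01  5.05]
```

>>> jog_arm([
  {"x": -0.07, "y": 0, "z": 1, "turn": 0},
  {"x": 0, "y": 0, "z": 1, "turn": 0},
  {"x": 0, "y": 0, "z": 1, "turn": 0},
  {"x": 0, "y": 0, "z": 1, "turn": 0},
  {"x": 0, "y": 0, "z": 0.6, "turn": 0},
  {"x": 0, "y": 0, "z": 0.4, "turn": 0},
  {"x": 0, "y": 0, "z": 0, "turn": 0},
])

```text
time_s: 47.32
tool_pos: [0.484, 0.0036, 0.0067]
ee_rot: [1.873, -2.522, -0.0]
wrist_force: [0.0, -1.1, -0.1]
finger_gap: 0.0598
grasp_force: 0.0
```

>>> jog_arm([
  {"x": 0, "y": 0, "z": 0, "turn": 0},
  {"x": 0, "y": 0, "z": 0, "turn": 0},
  {"x": 0, "y": 0, "z": 0, "turn": 0},
  {"x": 0, "y": 0, "z": 0, "turn": 0},
  {"x": 0, "y": 0, "z": 0, "turn": 0},
], jaw=0)

```text
time_s: 47.95
tool_pos: [0.4845, 0.0037, 0.0078]
ee_rot: [-1.872, 2.521, -0.001]
wrist_force: [-2.1, -0.7, 6.1]
finger_gap: 0.0362
grasp_force: 40.3
```

>>> jog_arm([
  {"x": 0, "y": 0, "z": -1, "turn": 0},
  {"x": 0, "y": 0, "z": -1, "turn": 0},
  {"x": 0, "y": 0, "z": -1, "turn": 0},
  {"x": 0, "y": 0, "z": -1, "turn": 0},
  {"x": 0, "y": 0, "z": -1, "turn": 0},
  {"x": 0, "y": 0, "z": -1, "turn": 0},
  {"x": 0, "y": 0, "z": -0.5, "turn": 0},
])

```text
time_s: 48.82
tool_pos: [0.4841, 0.0036, 0.1378]
ee_rot: [-1.871, 2.521, -0.001]
wrist_force: [-0.4, -0.7, -1.0]
finger_gap: 0.0362
grasp_force: 40.2
```

```bash
python3 go.py .4943 .343 .14
```

```text
t 48.83 tcp [0.4841 0.0036 0.1378] yang 163.17 tilt [0.0015 0.0007] gap 0.0362 F 40.2 W [-0.4 -0.7 -1. ]
units [-16.39   4.42  -0.1 ]
```

>>> jog_arm([
  {"x": -0.964, "y": 0.26, "z": 0, "turn": 0},
  {"x": -0.964, "y": 0.26, "z": 0, "turn": 0},
  {"x": -0.964, "y": 0.26, "z": 0, "turn": 0},
  {"x": -0.964, "y": 0.26, "z": 0, "turn": 0},
  {"x": -0.964, "y": 0.26, "z": 0, "turn": 0},
  {"x": -0.964, "y": 0.26, "z": 0, "turn": 0},
  {"x": -0.964, "y": 0.26, "z": 0, "turn": 0},
  {"x": -0.964, "y": 0.26, "z": 0, "turn": 0},
  {"x": -0.964, "y": 0.26, "z": 0, "turn": 0},
  {"x": -0.964, "y": 0.26, "z": 0, "turn": 0},
  {"x": -0.964, "y": 0.26, "z": 0, "turn": 0},
  {"x": -0.964, "y": 0.26, "z": 0, "turn": 0},
  {"x": -0.964, "y": 0.26, "z": 0, "turn": 0},
  {"x": -0.964, "y": 0.26, "z": 0, "turn": 0},
  {"x": -0.964, "y": 0.26, "z": 0, "turn": 0},
  {"x": -0.964, "y": 0.26, "z": 0, "turn": 0},
  {"x": -0.964, "y": 0.26, "z": 0, "turn": 0},
  {"x": 0, "y": 0, "z": 0.5, "turn": 0},
  {"x": 0, "y": 0, "z": 0.5, "turn": 0},
  {"x": 0, "y": 0, "z": 0, "turn": 0},
])

```text
time_s: 51.32
tool_pos: [0.4934, 0.3415, 0.1154]
ee_rot: [1.869, -2.52, 0.001]
wrist_force: [-0.1, -0.1, 0.3]
finger_gap: 0.0366
grasp_force: 40.2
```

```bash
python3 go.py .4943 .343 .0595
```

```text
t 51.33 tcp [0.4934 0.3415 0.1154] yang 163.13 tilt [-0.0024 -0.0025] gap 0.0366 F 40.2 W [-0.1 -0.1  0.3]
units [-0.09 -0.03  2.79]
```

>>> jog_arm([
  {"x": -0.04, "y": 0, "z": 1, "turn": 0},
  {"x": 0, "y": 0, "z": 1, "turn": 0},
  {"x": 0, "y": 0, "z": 0.5, "turn": 0},
  {"x": 0, "y": 0, "z": 0.32, "turn": 0},
  {"x": 0, "y": 0, "z": 0, "turn": 0},
])

```text
time_s: 51.95
tool_pos: [0.4945, 0.3435, 0.0605]
ee_rot: [1.872, -2.523, 0.0]
wrist_force: [-0.1, -0.2, -0.6]
finger_gap: 0.0364
grasp_force: 40.2
```

>>> jog_arm([
  {"x": 0, "y": 0, "z": 0, "turn": 0},
  {"x": 0, "y": 0, "z": 0, "turn": 0},
  {"x": 0, "y": 0, "z": 0, "turn": 0},
  {"x": 0, "y": 0, "z": -0.6, "turn": 0},
  {"x": 0, "y": 0, "z": -1, "turn": 0},
  {"x": 0, "y": 0, "z": -1, "turn": 0},
  {"x": 0, "y": 0, "z": -1, "turn": 0},
  {"x": 0, "y": 0, "z": -1, "turn": 0},
], jaw=0.56)

```text
time_s: 52.95
tool_pos: [0.4945, 0.3437, 0.1543]
ee_rot: [-1.872, 2.521, 0.0]
wrist_force: [-0.1, 0.3, -0.4]
finger_gap: 0.0477
grasp_force: 0.0
```

>>> jog_arm([
  {"x": 1, "y": 0, "z": -0.2, "turn": 0},
  {"x": 1, "y": 0, "z": -0.2, "turn": 0},
  {"x": 1, "y": 0, "z": -0.2, "turn": 0},
  {"x": 1, "y": 0, "z": -0.2, "turn": 0},
  {"x": 1, "y": 0, "z": -0.2, "turn": 0},
  {"x": 1, "y": 0, "z": -0.2, "turn": 0},
  {"x": 1, "y": 0, "z": 0, "turn": 0},
  {"x": 1, "y": 0, "z": 0, "turn": 0},
  {"x": 1, "y": 0, "z": 0, "turn": 0},
  {"x": 1, "y": 0, "z": 0, "turn": 0},
  {"x": 1, "y": 0, "z": 0, "turn": 0},
  {"x": 1, "y": 0, "z": 0, "turn": 0},
  {"x": 1, "y": 0, "z": 0, "turn": 0},
  {"x": 1, "y": 0, "z": 0, "turn": 0},
  {"x": 1, "y": 0, "z": 0, "turn": 0},
  {"x": 1, "y": 0, "z": 0, "turn": 0},
  {"x": 1, "y": 0, "z": 0, "turn": 0},
  {"x": 1, "y": 0, "z": 0, "turn": 0},
  {"x": 0, "y": 0, "z": 0, "turn": 0},
  {"x": 0, "y": 0, "z": 0, "turn": 0},
])

```text
time_s: 55.45
tool_pos: [0.3904, -0.0011, 0.1767]
ee_rot: [-1.872, 2.522, -0.0]
wrist_force: [0.2, 0.3, -0.1]
finger_gap: 0.048
grasp_force: 0.0
```

```bash
python3 go.py
python3 - <<'E'
from m import *
p,d=grab('top'); q,e=grab('side')
a=cv2.resize(p[180:380,50:290],None,fx=1.6,fy=2); b=cv2.resize(q[280:480,90:330],None,fx=1.6,fy=2)
cv2.imwrite('pics/e.png',np.hstack([a,b])[...,::-1])
P=cloud('side',e); m=masks(q)['orange']&(abs(P[...,1]-.33)<.15)&(abs(P[...,0]-.54)<.15); h=P[m]
print('rim',rim('side',q,e,'orange',.071), rim('top',p,d,'orange',.071))
f=h[abs(h[:,2]-.05)<.006]; A=np.c_[f[:,:2]-[.54,.33],np.ones(len(f))]; print('floor plane',np.linalg.lstsq(A,f[:,2],rcond=None)[0].round(4))
E
```

```text
t 55.45 tcp [ 0.3904 -0.0011  0.1767] yang 163.16 tilt [0.0006 0.0002] gap 0.048 F 0.0 W [ 0.2  0.3 -0.1]
rim (array([0.54047573, 0.32895318]), (0.11842592060565948, 0.20285667479038239), np.float32(163.13315)) (array([0.54168767, 0.32597151]), (0.12249750643968582, 0.19899982213974), np.float32(163.24576))
floor plane [0.     0.0008 0.0501]
```

View pics/e.png

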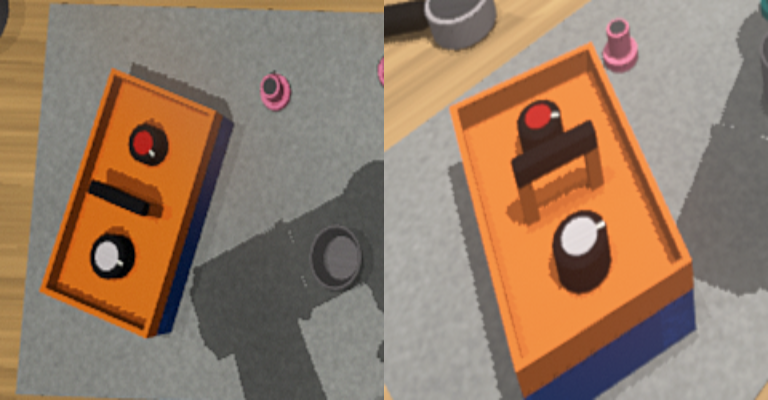

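The orange tray is level and seated. The red knob, crop (148,145), and the silver knob, crop (112,257), are on opposite sides of the handle. Handing in.

```bash
python3 -c "
from station import order
print(order.sign_off())"
```

```text
the job is handed in; nothing more can be done
None
```

The job is handed in at about 55 s of the 128 s allowed: both brass fittings went upright into the blue tray, the orange tray is level and seated on it with its pins home, and one knob is on each side of the handle. The sign-off returned no verdict.

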